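# Feel the gap of a plate cell with a taper gauge

### The job

Check the gap of the plate cell: take the yellow-handled taper gauge out of the wooden rack and slide it, narrow end down and flat to the plates, into the gap between the two upright steel plates until you feel both plates grip it. Press gently, never force it; then let go and leave it standing in the gap. Leave the blue-handled gauge in its rack slot.

Things in the scene. Friction and masses are not known exactly. Their poses are not given: they have to be found in the camera images.
- taper_handle (a point): Centre of the yellow handle of the taper gauge, a loose 130 g hand gauge standing upright, blade down, in a slot of a fixed wooden rack. Handle: 36 mm (x, blade width) by 22 mm (y, thickness) by 50 mm tall; z up. Grip it across y. Rack 70 mm wide, top 48 mm above the bench, slot floor at 8 mm: lift 50 mm or more to clear it. The other gauge stands 110 mm away along x.
- taper_tip (a point): Middle of the lower tip edge of the taper gauge, 105 mm straight below the handle's centre; same axes. The aluminium wedge blade is 80 mm long and 30 mm wide (x); its thickness (y) falls evenly from 24 mm under the handle to 4 mm at the tip.
- flat_handle (a point): Centre of the blue handle of the other gauge, a bystander with the same handle but a parallel 13 mm steel blade, in the other slot of the rack. Which slot holds which gauge varies.
- plate_a: First of the cell's two upright steel plates, 70 mm wide (x), 70 mm deep. Origin: top middle of its inner (gap) face, 106 mm above the bench; z up, y across the gap, pointing away from it. Above, a lip flares outwards at 45 degrees, 8 mm high. The pair floats on a carriage that slides lightly (under 1 N), up to 12 mm either way from its middle, along y, so it centres on a gauge pushed in.
- plate_b: Second plate, facing the first; origin at the top middle of its inner face, axes parallel to the first's (y points into the gap). The gap, 12 to 18 mm, differs at each start and is screw-locked, so both plates grip when the tip is about 30 to 60 mm below the two origins; nothing else stops the gauge. The gap's middle is half-way between the origins.
There are look-alikes about, which are no part of the job. There is more than one size of the part that bears plate_a; the job needs the largest.

How it is judged:
By the outcome, as a careful person would: the job done as asked, in the order asked, and still so for the second after the job is handed in, with the robot touching nothing.
It also fails if it takes over 42 s, if anything falls off the work surface, if the arm or the gripper's body presses on something with over 40 N, if the wrist force passes 120 N, or if a joint passes its speed limit or range.

### The arm

A 6-joint arm with a two-finger parallel gripper is mounted at the origin on the work surface. World frame = base frame: x ahead of the robot, y to its left, z up, the work surface at z = 0. Lengths are in m, angles in rad, forces in N, time in s.
With the tool pointing down it reaches from about 0.375 to 0.9 m from the base axis. Payload 3.1 kg.
Tool frame: the origin (TCP) lies between the finger pads; the fingertips stand 14 mm ahead of it and the grasp point (between the pads) lies 5 mm behind it (ctrl.tip_extent is the z of the fingertips in the tool frame, in m); z points along the fingers, y is the direction in which the jaws open and shut (so a half turn about z gives the same grasp; the last joint's range is limited). The gripper opens to 85 mm and grips with 20 to 120 N. Pads are 22 mm wide; open, the fingers measure 114 mm over their backs; the gripper's body (76 mm by 85 mm) begins 54 mm behind the grasp point. The pads swing forward as they close: fully open they stand 13 mm farther back than shut.
Start: joints at [1.083, 0.527, 1.433, -0, 1.181, -0.178], TCP at [0.191, 0.595, 0.245] pointing down, gripper open.
Joint ranges: [-3.08, 3.08], [-0.75, 2.2], [0.22, 2.44], [-1.43, 4.57], [0, 2.65], [-2.85, 2.85]. Speed limits (rad/s): [2.79, 2.79, 3.14, 3.14, 3.14, 3.14].

### API

Orientations are given as a unit quaternion [x, y, z, w].
In Python, from station import sense, grab_frame, ctrl, nets gives the robot as it stands.
- The arm moves only by the tool servo_tool, never from a script. Its argument "moves" is a list of rows, each a list of 4 numbers: the shift along the tool's x, y, z each as a share of 100 mm, from -1 to 1, then the turn about the tool's z as a share of 120 degrees, from -1 to 1. A call has exactly 10 rows; each row is the pose to reach, as a shift and turn from the pose commanded when the call began, along the tool's axes at that moment; what a row does not reach only later rows make up. A row lasts 1/12 s, in which the tool goes at most 41.7 mm and 7.16 degrees, less where a joint would pass 70% of its speed; a pose out of reach is approached as far as the arm can. A call with a number of a shift or a turn outside -1 to 1 is refused whole. A call with a gripper value outside its range is refused whole. "grip" is the closure, from -1 (fully open) to 1 (shut), so that 0 is half open, set as the call begins (left out, the last holds). The fingers move at their own pace and stop on an object; "grip_force" is the grip in N (left out, the last holds). Time passes only in rows, so rows that repeat a pose let the fingers close, or fill a call up. It gives the time, the measured TCP pose, the force and the opening at its end, in the units of the state.
- sense(): the state, without advancing time (a new reading comes with each control period).
- grab_frame(name): name is "side" or "top"; returns a dict with "image" (480x640x3 uint8, red, green, blue), "camera_matrix" (3x3 intrinsics, pixels), "view" (4x4, takes a point from world to camera coordinates). Camera axes: x right, y up, looking along -z (the intrinsics and any distortion apply to the point x, -y, -z); pixel columns grow to the right and rows downward; lengths in m; the calibration is good to about 2 mm. A picture is of the moment at which its call begins. There is no depth.
- ctrl.close_job(): hands the job in, once; it reports no verdict.
Trained networks look in the newest picture that a camera, given by its name, has taken for a name from the list of things; names that differ only in an ending like _2 or _b are one class to them, and where a whole thing is asked for, a point or a joint stands for the part that bears it (a point fixed in the world has none). Each returns a list of dicts, best first, with "p" (0 to 1); they miss things now and then, are a little off and sometimes report something else, mostly with a low value. They report only what shows in the picture. A call takes as long as a camera call. They do not tell look-alikes from the thing itself.
- nets.recognise(camera, name): "point" ([x, y, z] in m, in world coordinates, good to about 4 mm: the middle of the surface that is visible of it).
- nets.spot_point(camera, name): "point" ([x, y, z] in m, in world coordinates, good to about 4 mm: a listed point, or the origin of a listed thing).
The state is a dict: "time_s": time; "joints": joint angles; "joint_velocities": joint speeds; "joint_efforts": joint torques, N m; "tcp_pos": TCP position; "tool_rot": TCP orientation; "force": force on the tool from outside, world axes, zero at the start; "torque": the same for the moment, N m; "width": finger opening in m.
Only numpy, scipy, OpenCV 4.12 (cv2) and the standard library are available. Lean on these libraries where they do the work, as an engineer would, in place of code of your own. Each camera call takes 0.05 s, during which the arm holds its last target. There are 200 camera calls.

## Working session

There is one attempt and no reset: what is moved stays moved. The work goes in short steps, Python scripts to look and compute and a tool call to move; the robot and the scene stay as the last step left them, time stands still between calls to the robot, and variables do not carry over. Pictures are saved under pics/ and viewed, about 8 in all and at most 12, crops included, and the job is handed in when it is done.

Besides the shell and the picture viewer there is one more tool, called after "Request:" by a JSON object that holds its "name" and its "arguments". servo_tool: Moves the arm, as the interface text tells. Shift numbers are shares of 100 mm and turn numbers shares of 120 degrees, none past 1 either way. Its arguments: {"type":"object","properties":{"moves":{"type":"array"},"grip":{"type":"number"},"grip_force":{"type":"number"}},"required":["moves"]}

```bash
mkdir -p pics; cat > h.py <<'E'
import numpy as np, cv2
from station import sense, grab_frame, ctrl, nets
def proj(f,p):
    c=f["view"]@np.append(p,1); q=f["camera_matrix"]@np.array([c[0],-c[1],-c[2]]); return (q[:2]/q[2]).round(0)
def ray(f,u,v):
    V=np.array(f["view"]); d=np.linalg.inv(f["camera_matrix"])@[u,v,1.]; R=V[:3,:3]
    return -R.T@V[:3,3], R.T@np.array([d[0],-d[1],-d[2]])
def atz(f,u,v,z):
    o,d=ray(f,u,v); return o+d*(z-o[2])/d[2]
E
python3 - <<'E'
from h import *
for c in("side","top"):
    f=grab_frame(c); cv2.imwrite(f"pics/{c}0.png",f["image"][...,::-1])
    print(c,[k for k in f],ray(f,320,240)[0].round(3))
    for n in("taper_handle","taper_tip","flat_handle","plate_a","plate_b"):
        for d in nets.spot_point(c,n): print(n,np.round(d["point"],3),round(d["p"],2),proj(f,d["point"]))
s=sense();print(s["time_s"],s["tcp_pos"],s["tool_rot"],s["width"],ctrl.tip_extent)
E
```

```text
side ['image', 'camera_matrix', 'view'] [0.38  0.636 0.6  ]
taper_handle [0.575 0.168 0.116] 0.91 [277. 293.]
taper_tip [0.568 0.171 0.007] 0.56 [284. 350.]
flat_handle [0.463 0.195 0.115] 0.67 [354. 326.]
plate_a [ 0.554 -0.194  0.107] 0.93 [354. 170.]
plate_a [ 0.348 -0.29   0.085] 0.82 [467. 171.]
plate_a [ 0.355 -0.283  0.083] 0.8 [463. 173.]
plate_a [ 0.751 -0.198  0.079] 0.79 [258. 167.]
plate_a [ 0.748 -0.206  0.081] 0.71 [260. 165.]
plate_a [ 0.559 -0.18   0.106] 0.61 [350. 174.]
plate_b [ 0.554 -0.194  0.107] 0.93 [354. 170.]
plate_b [ 0.348 -0.29   0.085] 0.82 [467. 171.]
plate_b [ 0.355 -0.283  0.083] 0.8 [463. 173.]
plate_b [ 0.751 -0.198  0.079] 0.79 [258. 167.]
plate_b [ 0.748 -0.206  0.081] 0.71 [260. 165.]
plate_b [ 0.559 -0.18   0.106] 0.61 [350. 174.]
top ['image', 'camera_matrix', 'view'] [ 0.356 -0.031  0.978]
taper_handle [0.568 0.169 0.114] 0.64 [227. 226.]
taper_tip [0.571 0.167 0.006] 0.81 [237. 238.]
flat_handle [0.459 0.193 0.113] 0.65 [203. 280.]
plate_a [ 0.554 -0.176  0.107] 0.88 [405. 258.]
plate_a [ 0.554 -0.199  0.11 ] 0.81 [418. 260.]
plate_a [ 0.754 -0.196  0.078] 0.81 [421. 168.]
plate_a [ 0.349 -0.291  0.087] 0.7 [455. 378.]
plate_a [ 0.747 -0.209  0.08 ] 0.67 [428. 171.]
plate_a [ 0.353 -0.28   0.076] 0.6 [448. 374.]
plate_a [0.569 0.167 0.116] 0.55 [228. 225.]
plate_b [ 0.554 -0.176  0.107] 0.88 [405. 258.]
plate_b [ 0.554 -0.199  0.11 ] 0.81 [418. 260.]
plate_b [ 0.754 -0.196  0.078] 0.81 [421. 168.]
plate_b [ 0.349 -0.291  0.087] 0.7 [455. 378.]
plate_b [ 0.747 -0.209  0.08 ] 0.67 [428. 171.]
plate_b [ 0.353 -0.28   0.076] 0.6 [448. 374.]
plate_b [0.569 0.167 0.116] 0.55 [228. 225.]
0.6 [0.19049877 0.59523702 0.24532169] [1.54269341e-01 9.88028830e-01 1.66593614e-05 1.33546910e-05] 0.08535972451241917 0.014
```

View pics/side0.png

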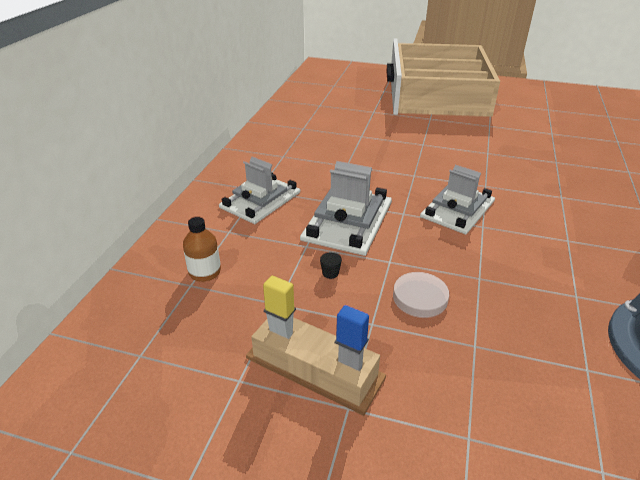

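View pics/top0.png

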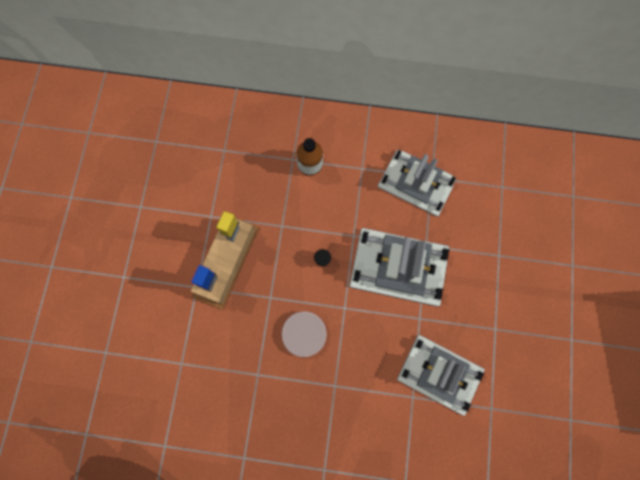

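```bash
python3 - <<'E'
from h import *
t=cv2.imread("pics/top0.png"); s=cv2.imread("pics/side0.png")
r=lambda im,x,y,w,h:cv2.resize(im[y:y+h,x:x+w],(400,300),interpolation=cv2.INTER_CUBIC)
cv2.imwrite("pics/crop0.png",np.vstack([np.hstack([r(t,350,218,100,75),r(t,180,200,100,75)]),np.hstack([r(s,290,150,120,90),r(s,245,270,140,105)])]))
E
```

```text
(no output)
```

View pics/crop0.png

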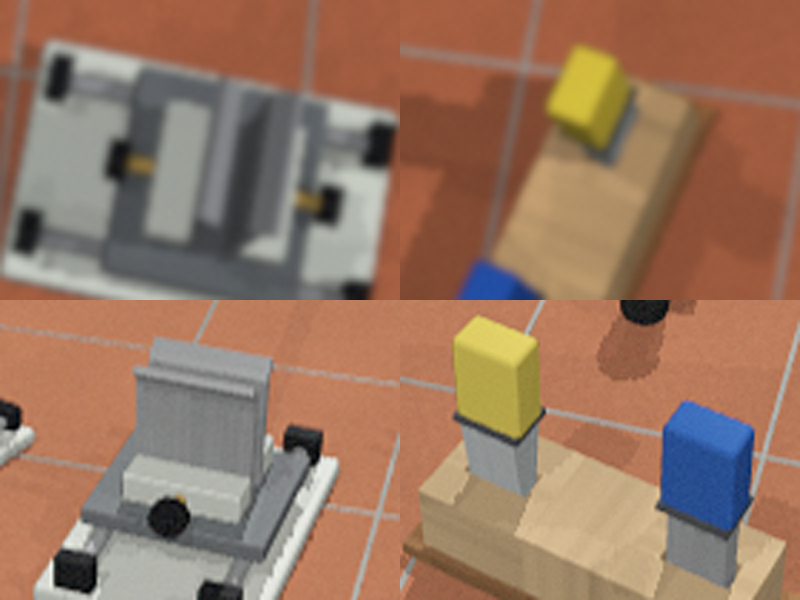

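```bash
cat > fit.py <<'E'
from h import *
from scipy.optimize import minimize
def fit(F,masks,x0,dims=(.036,.022,.05),z=None):
    c=np.array([[a,b,d] for a in(-.5,.5) for b in(-.5,.5) for d in(-.5,.5)])*dims
    def cost(p):
        k,s=np.cos(p[2]),np.sin(p[2]); R=np.array([[k,-s,0],[s,k,0],[0,0,1]])
        t=0
        for f,m in zip(F,masks):
            P=np.array(c@R.T+[p[0],p[1],p[3] if z is None else z])
            C=(f["view"][:3,:3]@P.T).T+f["view"][:3,3]; q=(f["camera_matrix"]@(C*[1,-1,-1]).T).T; q=q[:,:2]/q[:,2:]
            h=cv2.convexHull(((q*8+4)*16).astype(np.int32)[:,None])
            x,y=0,0
            M=np.zeros((480*8//1,640*8//1),np.uint8) if False else None
            lo=(np.argwhere(m).min(0)-12); hi=np.argwhere(m).max(0)+12
            sub=cv2.resize(m[lo[0]:hi[0],lo[1]:hi[1]].astype(np.uint8),None,fx=8,fy=8,interpolation=cv2.INTER_NEAREST)
            M=np.zeros_like(sub); cv2.fillConvexPoly(M,h-np.array([lo[1],lo[0]])*128,1,shift=4)
            t+=1-(M&sub).sum()/(M|sub).sum()
        return t
    sx=np.array([x0]+[np.array(x0)+d for d in np.diag([.006,.006,.15,.006][:len(x0)])])
    r=minimize(cost,x0,method="Nelder-Mead",options=dict(initial_simplex=sx,xatol=1e-4,fatol=1e-4)); return r.x,r.fun
def mask(im,lo,hi,c,r=45):
    m=cv2.inRange(cv2.cvtColor(im,cv2.COLOR_RGB2HSV),lo,hi)>0; k=np.zeros_like(m); u,v=map(int,c); k[v-r:v+r,u-r:u+r]=1; return m&k
Y=((22,110,60),(35,255,255)); B=((108,120,40),(128,255,255))
E
python3 - <<'E'
from fit import *
F=[grab_frame("side"),grab_frame("top")]
for n,col,g in(("yel",Y,(.571,.168,-.23,.113)),("blue",B,(.461,.194,-.23,.113))):
    ms=[mask(f["image"],*col,proj(f,g[:2]+(.113,))) for f in F]
    print(n,[m.sum() for m in ms])
    x,c=fit(F,ms,g[:3],z=.113);print("both",x.round(4),np.degrees(x[2]),c)
    for f,m in zip(F,ms):
        x,c=fit([f],[m],g[:3],z=.113);print(x.round(4),np.degrees(x[2]),c)
t=F[1]
b=[atz(t,u,v,.012)[:2] for u,v in((362,229),(449,246),(442,304),(351,287))]
for i in range(4):
    d=b[(i+1)%4]-b[i];print(np.linalg.norm(d),np.degrees(np.arctan2(d[1],d[0])))
print("ctr",np.mean(b,0)); d=atz(t,405.5,237.5,.114)-atz(t,400.75,273,.114);print(d,np.degrees(np.arctan2(d[1],d[0])))
E
```

```text
yel [np.int64(1019), np.int64(357)]
both [ 0.5717  0.1689 -0.2543] -14.569531161531671 0.2443246619530527
[ 0.5723  0.1702 -0.4919] -28.18228741148644 0.10813009250961636
[ 0.5709  0.169  -0.2664] -15.261448918718756 0.1143766743021315
blue [np.int64(1110), np.int64(322)]
both [ 0.4647  0.1948 -0.2737] -15.679857536702059 0.33276281930315965
[0.4646 0.1965 0.0384] 2.202270488405929 0.11787524244509795
[ 0.4643  0.1947 -0.3616] -20.720675595960586 0.17531658291457286
0.18708249011406697 -93.43873693089978
0.12433402959353357 177.54627852600885
0.18972051626520148 87.34833317304683
0.1269226761682192 -3.656643733380352
ctr [ 0.55746639 -0.18439629]
[ 0.06926017 -0.00231589  0.        ] -1.9151154656503069
```

Request:
{"name": "servo_tool", "arguments": {"moves": [[-0.1,-0.058,0,0],[-0.2,-0.116,0,0],[-0.3,-0.174,0,0],[-0.4,-0.232,0,0],[-0.5,-0.29,0,0],[-0.6,-0.348,0,0],[-0.7,-0.406,0,0],[-0.8,-0.464,0,0],[-0.9,-0.522,0,0],[-0.984,-0.578,0,0]], "grip": -1}}

```text
time_s: 1.53
tcp_pos: [0.2676, 0.5092, 0.2454]
tool_rot: [0.155, 0.988, 0.0, 0.0]
force: [0.8, 0.6, 0.1]
width: 0.0851
```

Request:
{"name": "servo_tool", "arguments": {"moves": [[-0.1,-0.058,0,0],[-0.2,-0.116,0,0],[-0.3,-0.174,0,0],[-0.4,-0.232,0,0],[-0.5,-0.29,0,0],[-0.6,-0.348,0,0],[-0.7,-0.406,0,0],[-0.8,-0.464,0,0],[-0.9,-0.522,0,0],[-0.984,-0.578,0,0]]}}

```text
time_s: 2.37
tcp_pos: [0.3437, 0.4242, 0.2453]
tool_rot: [0.154, 0.988, 0.0, 0.0]
force: [0.6, 0.4, 1.1]
width: 0.0854
```

Request:
{"name": "servo_tool", "arguments": {"moves": [[-0.1,-0.058,0,0],[-0.2,-0.116,0,0],[-0.3,-0.174,0,0],[-0.4,-0.232,0,0],[-0.5,-0.29,0,0],[-0.6,-0.348,0,0],[-0.7,-0.406,0,0],[-0.8,-0.464,0,0],[-0.9,-0.522,0,0],[-0.984,-0.578,0,0]]}}

```text
time_s: 3.2
tcp_pos: [0.4198, 0.3392, 0.2453]
tool_rot: [0.154, 0.988, 0.0, 0.0]
force: [0.2, -0.3, -0.3]
width: 0.0855
```

Request:
{"name": "servo_tool", "arguments": {"moves": [[-0.1,-0.058,0,0],[-0.2,-0.116,0,0],[-0.3,-0.174,0,0],[-0.4,-0.232,0,0],[-0.5,-0.29,0,0],[-0.6,-0.348,0,0],[-0.7,-0.406,0,0],[-0.8,-0.464,0,0],[-0.9,-0.522,0,0],[-0.984,-0.578,0,0]]}}

```text
time_s: 4.03
tcp_pos: [0.4959, 0.2541, 0.2453]
tool_rot: [0.154, 0.988, 0.0, 0.0]
force: [0.1, 0.5, -0.2]
width: 0.085
```

Request:
{"name": "servo_tool", "arguments": {"moves": [[-0.1,-0.058,0,0],[-0.2,-0.116,0,0],[-0.3,-0.174,0,-0.01],[-0.4,-0.232,0,-0.02],[-0.5,-0.29,0,-0.03],[-0.6,-0.348,0,-0.032],[-0.7,-0.406,0,-0.032],[-0.8,-0.464,0,-0.032],[-0.9,-0.522,0,-0.032],[-0.984,-0.578,0,-0.032]]}}

```text
time_s: 4.87
tcp_pos: [0.572, 0.169, 0.2453]
tool_rot: [0.121, 0.993, -0.0, 0.0]
force: [0.7, 0.4, -0.5]
width: 0.0853
```

Request:
{"name": "servo_tool", "arguments": {"moves": [[0,0,0.08,0],[0,0,0.16,0],[0,0,0.24,0],[0,0,0.32,0],[0,0,0.4,0],[0,0,0.48,0],[0,0,0.56,0],[0,0,0.62,0],[0,0,0.66,0],[0,0,0.68,0]]}}

```text
time_s: 5.7
tcp_pos: [0.5707, 0.17, 0.1765]
tool_rot: [0.121, 0.993, -0.0, -0.001]
force: [-1.3, 0.1, -0.0]
width: 0.0853
```

Request:
{"name": "servo_tool", "arguments": {"moves": [[0,0,0.08,0],[0,0,0.16,0],[0,0,0.24,0],[0,0,0.32,0],[0,0,0.4,0],[0,0,0.48,0],[0,0,0.56,0],[0,0,0.62,0],[0,0,0.65,0],[0,0,0.65,0]]}}

```text
time_s: 6.53
tcp_pos: [0.5705, 0.1699, 0.1114]
tool_rot: [0.121, 0.993, -0.0, -0.001]
force: [0.1, -0.3, 0.4]
width: 0.0854
```

```bash
python3 - <<'E'
from h import *
f=grab_frame("side"); t=grab_frame("top")
r=lambda im,x,y,w,h:cv2.resize(im[y:y+h,x:x+w],(400,300),interpolation=cv2.INTER_CUBIC)
cv2.imwrite("pics/g1.png",np.hstack([r(f["image"],215,220,160,120),r(t["image"],170,170,120,90)])[...,::-1])
E
```

```text
(no output)
```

View pics/g1.png

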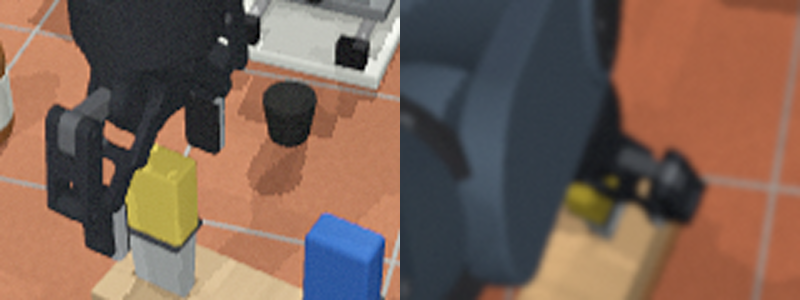

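Request:
{"name": "servo_tool", "arguments": {"moves": [[0,0,0,0],[0,0,0,0],[0,0,0,0],[0,0,0,0],[0,0,0,0],[0,0,0,0],[0,0,0,0],[0,0,0,0],[0,0,0,0],[0,0,0,0]], "grip": 1, "grip_force": 40}}

```text
time_s: 7.47
tcp_pos: [0.5711, 0.17, 0.1126]
tool_rot: [0.121, 0.993, 0.0, 0.0]
force: [-0.5, -0.7, 3.6]
width: 0.0222
```

Request:
{"name": "servo_tool", "arguments": {"moves": [[0,0,-0.02,0],[0,0,-0.06,0],[0,0,-0.14,0],[0,0,-0.24,0],[0,0,-0.36,0],[0,0,-0.48,0],[0,0,-0.6,0],[0,0,-0.74,0],[0,0,-0.88,0],[0,0,-1,0]]}}

```text
time_s: 8.3
tcp_pos: [0.5712, 0.1701, 0.2143]
tool_rot: [0.121, 0.993, 0.0, 0.001]
force: [0.5, 0.8, -2.3]
width: 0.0218
```

Request:
{"name": "servo_tool", "arguments": {"moves": [[-0.01,-0.06,-0.1,0],[-0.03,-0.13,-0.2,0],[-0.05,-0.22,-0.3,0],[-0.07,-0.32,-0.4,0],[-0.09,-0.42,-0.45,0],[-0.11,-0.52,-0.45,0],[-0.13,-0.62,-0.45,0],[-0.15,-0.72,-0.45,0],[-0.17,-0.8,-0.45,0],[-0.176,-0.88,-0.45,0]]}}

```text
time_s: 9.13
tcp_pos: [0.5667, 0.0792, 0.2567]
tool_rot: [0.121, 0.993, -0.0, -0.001]
force: [0.3, -0.8, -1.8]
width: 0.0214
```

Request:
{"name": "servo_tool", "arguments": {"moves": [[-0.02,-0.09,0,0],[-0.035,-0.18,0,0],[-0.053,-0.27,0,0],[-0.07,-0.36,0,0],[-0.09,-0.45,0,0],[-0.11,-0.54,0,0],[-0.13,-0.63,0,0],[-0.15,-0.72,0,0],[-0.17,-0.8,0,0],[-0.176,-0.88,0,0]]}}

```text
time_s: 9.97
tcp_pos: [0.563, -0.0103, 0.2573]
tool_rot: [0.121, 0.993, -0.0, 0.0]
force: [0.5, -0.5, -2.1]
width: 0.0217
```

Request:
{"name": "servo_tool", "arguments": {"moves": [[-0.02,-0.09,0,0],[-0.035,-0.18,0,0],[-0.053,-0.27,0,0],[-0.07,-0.36,0,0],[-0.09,-0.45,0,0],[-0.11,-0.54,0,0],[-0.13,-0.63,0,0],[-0.15,-0.72,0,0],[-0.17,-0.8,0,0],[-0.176,-0.88,0,0]]}}

```text
time_s: 10.8
tcp_pos: [0.559, -0.1, 0.2573]
tool_rot: [0.121, 0.993, -0.0, 0.0]
force: [0.6, 0.1, -1.9]
width: 0.0214
```

Request:
{"name": "servo_tool", "arguments": {"moves": [[-0.02,-0.09,0,-0.01],[-0.035,-0.18,0,-0.03],[-0.053,-0.27,0,-0.05],[-0.07,-0.36,0,-0.07],[-0.09,-0.45,0,-0.09],[-0.11,-0.54,0,-0.092],[-0.13,-0.63,0,-0.092],[-0.15,-0.72,0,-0.092],[-0.17,-0.8,0,-0.092],[-0.176,-0.87,0,-0.092]]}}

```text
time_s: 11.63
tcp_pos: [0.5551, -0.1887, 0.2573]
tool_rot: [0.025, 1.0, -0.0, 0.0]
force: [0.3, 0.9, -1.5]
width: 0.0217
```

```bash
python3 - <<'E'
from h import *
f=grab_frame("side"); t=grab_frame("top")
r=lambda im,x,y,w,h:cv2.resize(im[y:y+h,x:x+w],(400,300),interpolation=cv2.INTER_CUBIC)
cv2.imwrite("pics/g2.png",np.hstack([r(f["image"],280,100,140,105),r(t["image"],350,208,120,90)])[...,::-1])
s=sense();print(s["time_s"],s["tcp_pos"],s["tool_rot"],s["width"])
for c,g in(("side",f),("top",t)):
    for n in("taper_tip","taper_handle","plate_a"):
        for d in nets.spot_point(c,n): print(c,n,np.round(d["point"],3),round(d["p"],2),proj(g,d["point"]))
E
```

```text
11.7333 [ 0.55489971 -0.18895164  0.25727355] [ 2.58466594e-02  9.99665896e-01 -1.99732803e-04  8.33942454e-05] 0.021806732226513647
side taper_tip [ 0.55  -0.193  0.152] 0.68 [357. 149.]
side taper_handle [ 0.556 -0.19   0.258] 0.56 [356.  94.]
side plate_a [ 0.751 -0.206  0.078] 0.86 [259. 166.]
side plate_a [ 0.753 -0.197  0.08 ] 0.84 [257. 167.]
side plate_a [ 0.551 -0.192  0.107] 0.81 [355. 171.]
side plate_a [ 0.349 -0.29   0.083] 0.79 [467. 172.]
side plate_a [ 0.558 -0.18   0.107] 0.75 [350. 174.]
side plate_a [ 0.354 -0.282  0.084] 0.66 [464. 173.]
top plate_a [ 0.752 -0.193  0.081] 0.57 [420. 168.]
top plate_a [0.462 0.194 0.115] 0.37 [203. 278.]
top plate_a [ 0.75  -0.208  0.079] 0.35 [427. 170.]
```

View pics/g2.png

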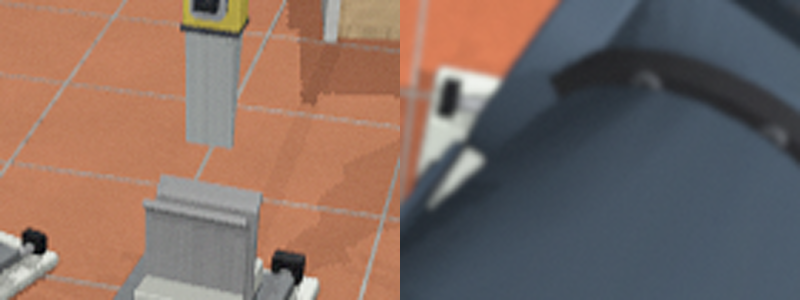

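Request:
{"name": "servo_tool", "arguments": {"moves": [[0,0,0.06,0],[0,0,0.12,0],[0,0,0.18,0],[0,0,0.24,0],[0,0,0.3,0],[0,0,0.36,0],[0,0,0.42,0],[0,0,0.48,0],[0,0,0.53,0],[0,0,0.55,0]]}}

```text
time_s: 12.87
tcp_pos: [0.5545, -0.1874, 0.2013]
tool_rot: [0.025, 1.0, 0.0, -0.001]
force: [-0.8, 0.4, 0.2]
width: 0.0217
```

```bash
python3 - <<'E'
from h import *
f=grab_frame("side")
r=lambda im,x,y,w,h:cv2.resize(im[y:y+h,x:x+w],(640,480),interpolation=cv2.INTER_CUBIC)
cv2.imwrite("pics/g3.png",r(f["image"],300,115,120,90)[...,::-1])
s=sense();print(s["time_s"],s["tcp_pos"],s["force"],s["torque"],s["width"])
E
```

```text
12.9167 [ 0.5544952  -0.1874397   0.20124984] [-0.50365726 -0.06186448 -1.64272219] [ 0.0662634   0.01607835 -0.04934807] 0.02181517380764312
```

View pics/g3.png

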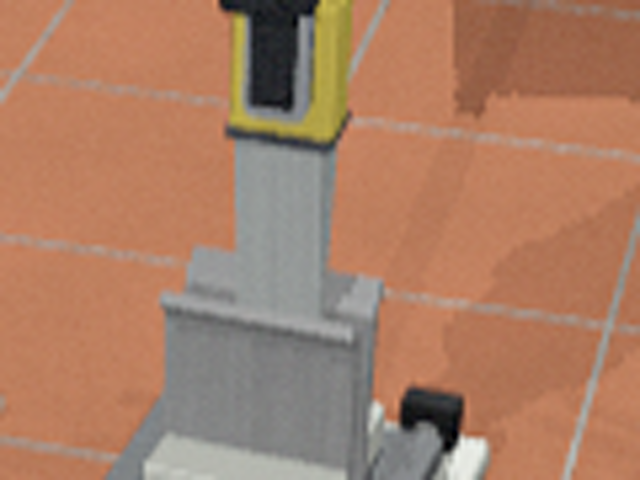

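Request:
{"name": "servo_tool", "arguments": {"moves": [[0,0,0.02,0],[0,0,0.04,0],[0,0,0.06,0],[0,0,0.08,0],[0,0,0.1,0],[0,0,0.12,0],[0,0,0.14,0],[0,0,0.16,0],[0,0,0.18,0],[0,0,0.19,0]]}}

```text
time_s: 13.75
tcp_pos: [0.5548, -0.1876, 0.1829]
tool_rot: [0.025, 1.0, 0.0, -0.0]
force: [-0.1, -0.4, -1.1]
width: 0.0215
```

Request:
{"name": "servo_tool", "arguments": {"moves": [[0,0,0.003,0],[0,0,0.007,0],[0,0,0.01,0],[0,0,0.013,0],[0,0,0.016,0],[0,0,0.02,0],[0,0,0.023,0],[0,0,0.027,0],[0,0,0.03,0],[0,0,0.03,0]]}}

```text
time_s: 14.58
tcp_pos: [0.5549, -0.1876, 0.1802]
tool_rot: [0.025, 1.0, 0.0, -0.0]
force: [-0.2, -0.7, -1.9]
width: 0.0218
```

Request:
{"name": "servo_tool", "arguments": {"moves": [[0,0,0.003,0],[0,0,0.007,0],[0,0,0.01,0],[0,0,0.013,0],[0,0,0.016,0],[0,0,0.02,0],[0,0,0.023,0],[0,0,0.027,0],[0,0,0.03,0],[0,0,0.03,0]]}}

```text
time_s: 15.42
tcp_pos: [0.5549, -0.1876, 0.1772]
tool_rot: [0.025, 1.0, 0.0, -0.0]
force: [-0.5, 0.5, -2.2]
width: 0.0215
```

Request:
{"name": "servo_tool", "arguments": {"moves": [[0,0,0.003,0],[0,0,0.007,0],[0,0,0.01,0],[0,0,0.013,0],[0,0,0.016,0],[0,0,0.02,0],[0,0,0.023,0],[0,0,0.027,0],[0,0,0.03,0],[0,0,0.03,0]]}}

```text
time_s: 16.25
tcp_pos: [0.5549, -0.1876, 0.1742]
tool_rot: [0.025, 1.0, 0.0, -0.0]
force: [0.2, 0.5, -0.5]
width: 0.0215
```

Request:
{"name": "servo_tool", "arguments": {"moves": [[0,0,0.003,0],[0,0,0.007,0],[0,0,0.01,0],[0,0,0.013,0],[0,0,0.016,0],[0,0,0.02,0],[0,0,0.023,0],[0,0,0.027,0],[0,0,0.03,0],[0,0,0.03,0]]}}

```text
time_s: 17.08
tcp_pos: [0.5549, -0.1876, 0.1712]
tool_rot: [0.025, 1.0, 0.0, -0.0]
force: [0.8, 0.0, -2.0]
width: 0.0219
```

Request:
{"name": "servo_tool", "arguments": {"moves": [[0,0,0.003,0],[0,0,0.007,0],[0,0,0.01,0],[0,0,0.013,0],[0,0,0.016,0],[0,0,0.02,0],[0,0,0.023,0],[0,0,0.027,0],[0,0,0.03,0],[0,0,0.03,0]]}}

```text
time_s: 17.92
tcp_pos: [0.5551, -0.1878, 0.1686]
tool_rot: [0.025, 1.0, -0.0, 0.0]
force: [-0.7, 0.4, 2.4]
width: 0.0217
```

Request:
{"name": "servo_tool", "arguments": {"moves": [[0,0,0.001,0],[0,0,0.002,0],[0,0,0.003,0],[0,0,0.004,0],[0,0,0.005,0],[0,0,0.006,0],[0,0,0.007,0],[0,0,0.008,0],[0,0,0.01,0],[0,0,0.01,0]]}}

```text
time_s: 18.75
tcp_pos: [0.5552, -0.1878, 0.1679]
tool_rot: [0.025, 1.0, -0.0, 0.0]
force: [-1.4, 0.4, 5.7]
width: 0.0215
```

Request:
{"name": "servo_tool", "arguments": {"moves": [[0,0,0.001,0],[0,0,0.002,0],[0,0,0.003,0],[0,0,0.004,0],[0,0,0.005,0],[0,0,0.006,0],[0,0,0.007,0],[0,0,0.008,0],[0,0,0.01,0],[0,0,0.01,0]]}}

```text
time_s: 19.58
tcp_pos: [0.5553, -0.188, 0.1674]
tool_rot: [0.025, 1.0, -0.0, 0.001]
force: [-2.1, 0.3, 9.1]
width: 0.0213
```

Request:
{"name": "servo_tool", "arguments": {"moves": [[0,0,0,0],[0,0,0,0],[0,0,0,0],[0,0,0,0],[0,0,0,0],[0,0,0,0],[0,0,0,0],[0,0,0,0],[0,0,0,0],[0,0,0,0]], "grip": -1}}

```text
time_s: 20.42
tcp_pos: [0.5549, -0.1877, 0.1663]
tool_rot: [0.025, 1.0, -0.0, 0.0]
force: [-0.5, -0.1, 0.0]
width: 0.0857
```

Request:
{"name": "servo_tool", "arguments": {"moves": [[0,0,-0.04,0],[0,0,-0.1,0],[0,0,-0.2,0],[0,0,-0.3,0],[0,0,-0.4,0],[0,0,-0.5,0],[0,0,-0.6,0],[0,0,-0.7,0],[0,0,-0.8,0],[0,0,-0.9,0]]}}

```text
time_s: 21.25
tcp_pos: [0.5549, -0.1877, 0.2575]
tool_rot: [0.025, 1.0, -0.0, 0.0]
force: [0.6, -0.5, -0.6]
width: 0.0851
```

```bash
python3 - <<'E'
from fit import *
f=grab_frame("side");t=grab_frame("top")
r=lambda im,x,y,w,h:cv2.resize(im[y:y+h,x:x+w],(400,300),interpolation=cv2.INTER_CUBIC)
cv2.imwrite("pics/g4.png",np.vstack([np.hstack([r(f["image"],280,80,160,120),r(t["image"],350,208,120,90)]),np.hstack([r(f["image"],220,260,200,150),r(f["image"],200,0,360,270)])])[...,::-1])
s=sense();print(s["time_s"],s["tcp_pos"],s["force"],s["width"])
for n in("taper_tip","taper_handle","flat_handle"):
    for d in nets.spot_point("side",n): print(n,np.round(d["point"],3),round(d["p"],2),proj(f,d["point"]))
g=(.555,-.188,-.05,.168); m=mask(f["image"],*Y,proj(f,(.555,-.188,.168)))
print(fit([f],[m],g))
E
```

```text
21.35 [ 0.55603348 -0.18820554  0.25857698] [-0.26718514  0.2016823  -0.45753594] 0.08528668930998676
taper_handle [ 0.556 -0.19   0.169] 0.6 [354. 141.]
flat_handle [0.466 0.196 0.112] 0.92 [351. 328.]
(array([ 0.55831799, -0.19390867,  0.10523172,  0.1647346 ]), np.float64(0.0843088537436093))
```

View pics/g4.png

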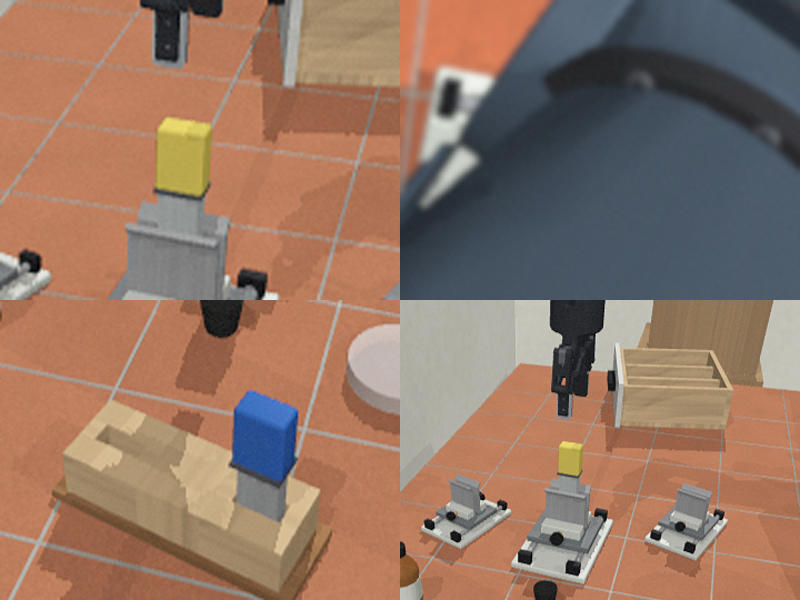

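```bash
python3 -c "
from station import ctrl; print(ctrl.close_job())"
```

```text
the job is handed in; nothing more can be done
None
```

The yellow taper gauge is standing upright in the gap of the largest plate cell (the middle one), and I handed the job in at about 21 s of the 42 s limit.

- **Insertion:** I gripped it across its thickness, turned it flat to the plates and lowered it narrow end down. Contact started with the tip about 41 mm below the plate tops. I pressed to about 11 N net and stopped with the tip about 43 mm below, which puts the gap at about 14–15 mm.
- **Release:** I opened the fingers and backed the arm off about 90 mm.
- **Last checks:** The picture shows the gauge standing upright in the gap and the blue gauge still in its rack slot. The force reading was near zero.
- **Disagreements:**
  - A final outline fit from the side camera alone put the handle about 3 mm lower and 6 mm off in y compared with the arm reading and the network. It also gave the handle yaw as about +6°, against the -3° I set. That fit had been unreliable on yaw earlier too (it gave -28° for a handle at about -14°), so I trusted the arm and the network.
  - The network did not report the tip in the last picture because the plates hide it.
  - The arm blocked the top camera's view of the gauge.

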